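# Clear, unlatch and hold open the board test fixture

### The job

Hang the spanner lying on the test fixture's blue cover by its eye on the hook stand. Then, with the red release still untouched, tug the cover up by its bar handle, through its slack, to feel whether it is caught, and if so slide the release fully towards the yellow mark. Raise the cover well past half-way to upright and finish while still holding it there (it falls shut if let go), leaving the solder spool and bottle alone.

Things in the scene. Friction and masses are not known exactly. Their poses are not given: they have to be found in the camera images.
- fixture: Grey test fixture fixed to the bench, 260 x 260 x 80 mm. Origin: centre of its underside; x front (robot side) to rear, y left. Front 62 mm: deck (z 80 mm) with the red release; behind it the blue cover, 190 (x) x 250 mm, 8 thick, top at z 88.5 shut, hinged at its rear edge. A hidden catch may or may not hold the cover; nothing outside shows which. Once freed it stays free.
- cover_bar (a point): Steel bar handle on the cover: round, 12 mm thick, 110 mm long, a post at each end. This point: middle of the bar; y along it, parallel to the hinge. Shut: at x -35, y 0, z 124.5 mm in the fixture frame, 36 mm above the cover, 160 ahead of the hinge, 44 above it. The bar can turn in a grip from above, so the gripper may stay pointing down. Lifting the free cover takes about 3 N.
- cover_hinge (a point): Point on the hinge axis of the cover, at the middle of its rear edge, at x 125, y 0, z 80.5 mm in the fixture frame. The axis runs along the fixture's y.
- cover (a joint): Angle of the cover: 0 shut, grows as it is raised, stop at 1.4 rad. It falls shut when let go at any angle. Gripping the bar may press the cover down a little. Caught, it gives only its slack, about 0.06 rad (10 mm at the bar), and then stops hard; free, it keeps rising.
- release_knob (a point): Red slide knob on the fixture's front deck: 24 mm (fixture x) x 14 mm (fixture y), top 25.5 mm above the deck. This point: its centre, 13.5 mm above the deck; at the start x -103, y -84.5, z 93.5 mm in the fixture frame. It slides 26 mm to the fixture's +y, towards a yellow mark on the deck.
- release (a joint): Travel of the release knob in m: 0 at the start, 0.026 at its far end, towards the fixture's +y. Needs about 2 to 3 N; it has no spring and stays where it is put. Pushed to its far end it frees the catch for good.
- spanner: Flat spanner lying on the shut cover behind the handle: 160 mm long, 8 mm thick, about 90 g. Orange grip 16 mm wide, from x -51 to +41 mm; steel jaws at the -x end; steel ring (eye) at the +x end, 38 mm outside, hole 24 mm. Origin: underside, middle of the grip, near the centre of mass; x points to the eye, z up when lying.
- spanner_eye (a point): Centre of the spanner's eye, 60 mm from the origin along x, at mid thickness.
- hook: Tool hook stand fixed to the bench: 90 mm square base, upright post 12 mm thick with a red ball on top (187 mm high), and a 7 mm thick horizontal arm at height 170 mm that runs 70 mm from the post along the stand's -x and turns up at its end. Origin: under the post, on the bench.
- hook_tip (a point): Top of the upturned end of the hook, 30 mm above the arm's axis (200 mm above the bench), 70 mm from the post along the stand's -x. The eye goes down over it; with the spanner's x along the stand's x (jaws away from the post) and let go just above the arm, it swings down to hang.
- hook_arm (a point): Point on the axis of the hook's horizontal arm, 40 mm from the post; the hung eye rests on this arm.
- bin: Blue open parts bin, fixed, 110 x 130 x 60 mm high. Origin: centre of its underside. Bystander.
- spool: Spool of solder wire with green flanges, standing, 60 mm across, 60 mm high. Origin: centre of its underside. Bystander.
- bottle: White flux bottle with red cap, 48 mm across, 110 mm high. Origin: centre of its underside. Bystander.
Not all that is in view belongs to the job. Leave any pink look-alike of the spanner alone.

How it is judged:
By the outcome, as a careful person would: the job done as asked, in the order asked, and still so for the second after the job is handed in, while the arm keeps its last pose, push and grip.
It also fails if it takes over 72 s, if anything falls off the work surface, if the arm or the gripper's body presses on something with over 40 N, if the wrist force passes 120 N, or if a joint passes its speed limit or range.

### The arm

A 6-joint arm with a two-finger parallel gripper is mounted at the origin on the work surface. World frame = base frame: x ahead of the robot, y to its left, z up, the work surface at z = 0. Lengths are in m, angles in rad, forces in N, time in s.
With the tool pointing down it reaches from about 0.375 to 0.9 m from the base axis. Payload 3.1 kg.
Tool frame: the origin (TCP) lies on the centre line of the jaws, within the pads' length; the fingertips stand robot.tip_reach ahead of it and the grasp point (between the pads) is the TCP (robot.tip_reach is the distance from the TCP to the fingertips, in m); z points along the fingers, y is the direction in which the jaws open and shut (so a half turn about z gives the same grasp; the last joint's range is limited). The gripper opens to 87 mm and grips with 3 to 60 N. Pads are 19 mm wide; open, the fingers measure 117 mm over their backs; the gripper's body (75 mm by 190 mm) begins 51 mm behind the grasp point.
Start: joints at [-1.304, 0.527, 1.433, -0, 1.181, -0.178], TCP at [0.269, -0.564, 0.242] pointing down, gripper open.
Joint ranges: [-3.08, 3.08], [-0.75, 2.2], [0.22, 2.44], [-1.43, 4.57], [0, 2.65], [-2.85, 2.85]. Speed limits (rad/s): [2.79, 2.79, 3.14, 3.14, 3.14, 3.14].

### API

Orientations are given as a unit quaternion [x, y, z, w].
In Python, from rig import telemetry, viewer, robot gives the robot as it stands. The module is installed in compiled form; this text tells all that it offers.
- The arm moves only by the tool step_arm, never from a script. Its argument "targets" is a list of rows, each an object of numbers: "dx", "dy", "dz": the shift along the tool's x, y, z in m; "rx", "ry", "rz": the turn, a rotation vector about the tool's x, y, z in degrees. In form: [{"dx": .., "dy": .., "dz": .., "rx": .., "ry": .., "rz": ..}, ...]. A call has exactly 5 rows; each row is the pose to reach, as a shift and turn from the pose measured when the call began, along the tool's axes at that moment; what a row does not reach only later rows make up. A row lasts 1/8 s, in which the tool goes at most 62.5 mm and 10.7 degrees, less where a joint would pass 70% of its speed; a pose out of reach is approached as far as the arm can. A call with a gripper value outside its range is refused whole. "gripper" is the opening, from 0 (shut) to 1 (fully open), set as the call begins (left out, the last holds). The fingers move at their own pace and stop on an object; "force" is the grip in N (left out, the last holds). Time passes only in rows, so rows that repeat a pose let the fingers close, or fill a call up. It gives the time, the measured TCP pose, the force and the opening at its end, in the units of the state.
- telemetry.get_obs(): the state, without advancing time (a new reading comes with each control period).
- viewer.camera(name): name is "scene" or "top" or "wrist"; returns a dict with "img" (420x560x3 uint8, blue, green, red), "depth" (420x560 float32, m along the optical axis (not along the pixel's ray), 0 where there is no reading), "K" (3x3 intrinsics, pixels), "R" (3x3) and "t" (3): a world point X has camera coordinates R X + t. Camera axes: x right, y down, z forward; pixel columns grow to the right and rows downward; lengths in m; the calibration is good to about 2 mm. A picture is of the moment at which its call begins.
- robot.hand_in(): hands the job in, once; it reports no verdict.
The state is a dict: "time": time; "q": joint angles; "joint_velocities": joint speeds; "joint_torque": joint torques, N m; "position": TCP position; "tool_rot": TCP orientation; "ft_force": force on the tool from outside, world axes, zero at the start; "moment": the same for the moment, N m; "grip_width": finger opening in m.
Only numpy, scipy, OpenCV 4.12 (cv2) and the standard library are available. Lean on these libraries where they do the work, as an engineer would, in place of code of your own. Each camera call takes 0.05 s, during which the arm holds its last target.

## Working session

There is one attempt and no reset: what is moved stays moved. The work goes in short steps, Python scripts to look and compute and a tool call to move; the robot and the scene stay as the last step left them, time stands still between calls to the robot, and variables do not carry over. Pictures are saved under pics/ and viewed, and the job is handed in when it is done.

Besides the shell and the picture viewer there is one more tool, called by a JSON object that holds its "method" and its "body", one argument or row to a line. step_arm: Moves the arm, as the interface text tells. Its arguments: {"type":"object","properties":{"targets":{"type":"array"},"gripper":{"type":"number"},"force":{"type":"number"}},"required":["targets"]}

```bash
ls; mkdir -p pics
python3 - <<'E'
from rig import telemetry, viewer, robot
import cv2
print(telemetry.get_obs(), robot.tip_reach)
for n in ("scene","top","wrist"):
    c=viewer.camera(n); cv2.imwrite(f"pics/{n}0.png",c["img"]); print(n,c["K"].tolist(),c["R"].round(4).tolist(),c["t"].round(4).tolist())
E
```

```text
pics
{'time': 0.0, 'q': array([-1.30445885e+00,  5.28477847e-01,  1.43386865e+00, -2.93203833e-05,
        1.18138169e+00, -1.78510261e-01]), 'joint_velocities': array([1.03149058e-03, 1.48575947e-03, 2.61890567e-04, 1.27978077e-03,
       3.58817595e-05, 1.49329814e-04]), 'joint_torque': array([ 3.93608170e-04, -4.40040565e+01, -1.76592082e+01,  6.33374671e-02,
        5.82530466e-02, -1.66515920e-04]), 'position': array([ 0.26878398, -0.56350641,  0.24057511]), 'tool_rot': array([ 9.75363836e-01,  2.20599743e-01, -6.04180453e-05, -1.06614316e-03]), 'ft_force': array([-0.23649826, -0.23828832, -0.11167634]), 'moment': array([-0.02284583,  0.00676797, -0.025274  ]), 'grip_width': 0.08687053366047665} 0.019
scene [[391.24526927305203, 0.0, 275.71067500318975], [0.0, 391.24526927305203, 205.51128450703098], [0.0, 0.0, 1.0]] [[-0.4553, 0.8903, 0.0032], [0.6956, 0.358, -0.6229], [-0.5557, -0.2813, -0.7823]] [0.19, -0.2514, 1.3095]
top [[481.07976562593626, 0.0, 274.11963864904766], [0.0, 481.07976562593626, 210.41238600937268], [0.0, 0.0, 1.0]] [[0.0251, -0.9997, -0.0024], [-0.9897, -0.0246, -0.1412], [0.1411, 0.0059, -0.99]] [-0.0149, 0.4577, 1.4687]
wrist [[335.433407461946, 0.0, 282.0110020995095], [0.0, 335.433407461946, 206.03671775231126], [0.0, 0.0, 1.0]] [[0.4294, -0.9031, -0.0012], [-0.8724, -0.4151, 0.258], [-0.2335, -0.1098, -0.9661]] [-0.6238, -0.0313, 0.3892]
```

View pics/scene0.png

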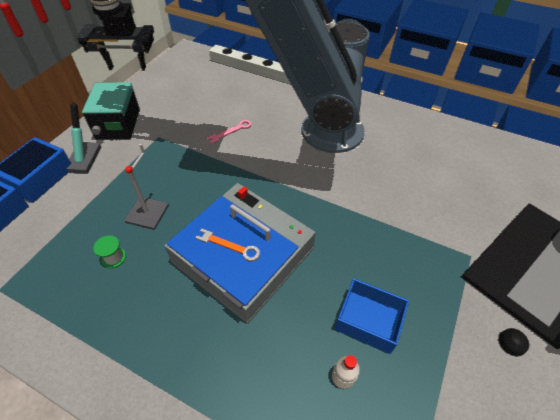

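View pics/top0.png

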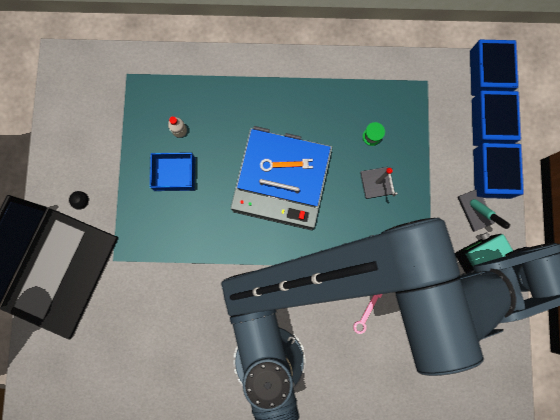

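View pics/wrist0.png

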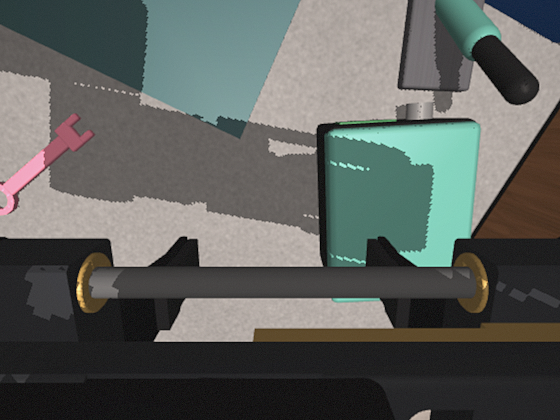

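The orange spanner on the blue cover (top ~285,164; scene ~230,245) fits the task. The pink one on the bench (top ~367,312) is the look-alike. I'll confirm that in enlarged crops.

Run:
```python
import cv2,numpy as np
t=cv2.imread("pics/top0.png"); s=cv2.imread("pics/scene0.png")
cv2.imwrite("pics/topc.png",cv2.resize(t[115:235,225:415],None,fx=4,fy=4,interpolation=cv2.INTER_CUBIC))
cv2.imwrite("pics/scenec.png",cv2.resize(s[140:320,90:330],None,fx=3.3,fy=3.3,interpolation=cv2.INTER_CUBIC))
```

```text
(no output)
```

View pics/topc.png

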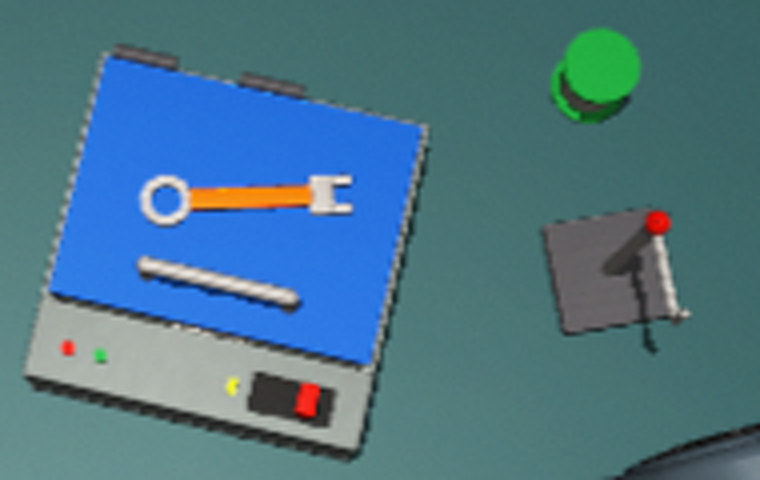

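View pics/scenec.png

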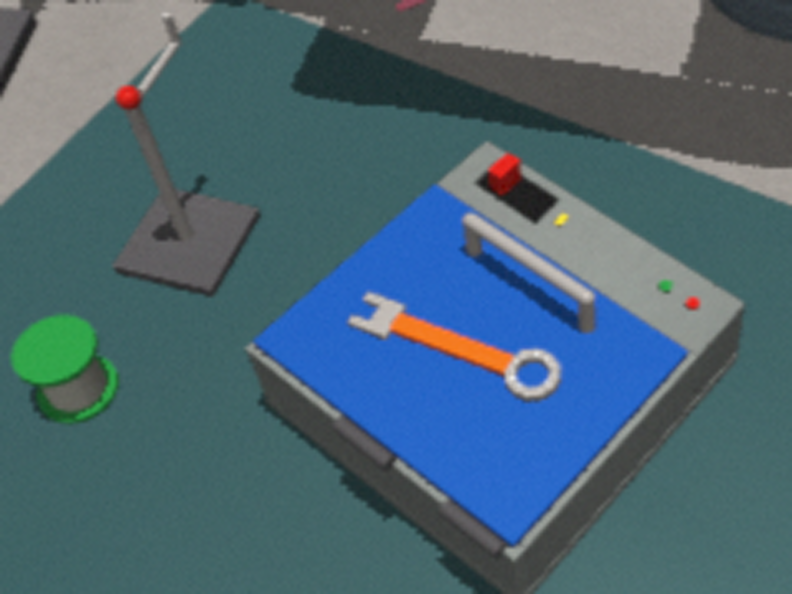

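The crops confirm it: orange grip, eye at crop (165,200) and jaws at (335,195), lying behind the bar handle. Next I'll measure positions.

```bash
cat > h.py <<'E'
import numpy as np, cv2
from scipy.spatial.transform import Rotation as Rot
from rig import telemetry, viewer, robot
def unproj(c,u,v,d=None):
    if d is None:d=float(c["depth"][int(round(v)),int(round(u))])
    p=np.linalg.solve(c["K"],np.array([u,v,1.]))*d
    return c["R"].T@(p-c["t"])
def atz(c,u,v,z):
    r=c["R"].T@np.linalg.solve(c["K"],np.array([u,v,1.])); o=-c["R"].T@c["t"]
    return o+r*(z-o[2])/r[2]
def tri(cs,uvs):
    A=[];b=[]
    for c,(u,v) in zip(cs,uvs):
        r=c["R"].T@np.linalg.solve(c["K"],np.array([u,v,1.]));r/=np.linalg.norm(r);o=-c["R"].T@c["t"]
        P=np.eye(3)-np.outer(r,r);A.append(P);b.append(P@o)
    A=np.vstack(A);b=np.hstack(b);x=np.linalg.lstsq(A,b,rcond=None)[0]
    return x,np.abs(A@x-b).max()
def proj(c,X):
    p=c["K"]@(c["R"]@np.asarray(X)+c["t"]);return p[:2]/p[2]
def cloud(c):
    h,w=c["depth"].shape;u,v=np.meshgrid(np.arange(w),np.arange(h))
    p=np.stack([u,v,np.ones_like(u)],-1).reshape(-1,3)@np.linalg.inv(c["K"]).T*c["depth"].reshape(-1,1)
    return ((p-c["t"])@c["R"]).reshape(h,w,3)
def tool(pos,R,target,Rt=None):
    """shift in tool axes and rotvec deg"""
    out=R.T@(np.asarray(target)-pos)
    rv=None if Rt is None else np.degrees(Rot.from_matrix(R.T@Rt).as_rotvec())
    return out,rv
def down(yawy):
    """tool down, jaw (y) axis at angle yawy in world"""
    y=np.array([np.cos(yawy),np.sin(yawy),0]);z=np.array([0,0,-1.]);x=np.cross(y,z)
    return np.stack([x,y,z],1)
def state():
    o=telemetry.get_obs();return o,o["position"],Rot.from_quat(o["tool_rot"]).as_matrix()
E
python3 - <<'E'
from h import *
T=viewer.camera("top");S=viewer.camera("scene")
for nm,c,box in (("top",T,(225,415,115,235)),("scene",S,(90,330,140,320))):
    P=cloud(c);hsv=cv2.cvtColor(c["img"],cv2.COLOR_BGR2HSV)
    H,s,V=[hsv[...,i].astype(int) for i in range(3)]
    M=np.zeros(H.shape,bool);M[box[2]:box[3],box[0]:box[1]]=1
    masks=dict(orange=M&(H>5)&(H<20)&(s>150),red=M&((H<4)|(H>176))&(s>170)&(V>100),yellow=M&(H>22)&(H<35)&(s>150),
      blue=M&(H>100)&(H<125)&(s>170)&(V>100))
    for k,m in masks.items():
        n,l,st,ce=cv2.connectedComponentsWithStats(m.astype(np.uint8))
        for i in range(1,n):
            if st[i,4]>3:
                p=P[l==i]; print(nm,k,st[i,4],ce[i].round(1),"mean",p.mean(0).round(4),"zmed",np.median(p[:,2]).round(4))
    if 1:
        m=masks["blue"];(a,b),(w,h),ang=cv2.minAreaRect(P[m&(abs(P[...,2]-.0885)<.006)][:,:2].astype(np.float32))
        print(nm,"cover rect",a,b,w,h,ang)
        p=P[masks["orange"]][:,:2];cc=p.mean(0);ev=np.linalg.svd(p-cc)[2][0];print("orange dir",np.degrees(np.arctan2(ev[1],ev[0])),(p-cc)@ev.T.min() if 0 else np.ptp((p-cc)@ev))
    # steel things above the cover
    g=M&(s<60)&(P[...,2]>.085)
    n,l,st,ce=cv2.connectedComponentsWithStats(g.astype(np.uint8))
    for i in range(1,n):
        if st[i,4]>8:
            p=P[l==i]; print(nm,"grey",st[i,4],ce[i].round(1),"mean",p.mean(0).round(4),"min",p.min(0).round(3),"max",p.max(0).round(3))
E
```

```text
top orange 140 [286.9 163.9] mean [ 0.592  -0.0389  0.0966] zmed 0.0968
top red 27 [388.8 170.3] mean [ 0.5607 -0.328   0.1771] zmed 0.1834
top red 5 [241.6 201.8] mean [0.4743 0.095  0.0844] zmed 0.0856
top red 41 [301.4 214.5] mean [ 0.4376 -0.0852  0.1038] zmed 0.1063
top yellow 5 [282.6 211.2] mean [ 0.4492 -0.0294  0.081 ] zmed 0.0827
top blue 4297 [283.8 166.6] mean [ 0.5843 -0.0295  0.0938] zmed 0.0892
top blue 35 [266.1 164.5] mean [0.5902 0.0242 0.089 ] zmed 0.0887
top cover rect 0.5853081345558167 -0.029510095715522766 0.24732045829296112 0.1920747607946396 78.1178207397461
orange dir -87.30940015444601 0.08819289954932696
top grey 44 [261.1 128.7] mean [0.6922 0.0417 0.1224] min [ 0.246 -0.012  0.085] max [0.711 0.065 1.519]
top grey 41 [292.3 135.6] mean [ 0.6722 -0.0531  0.125 ] min [ 0.246 -0.078  0.086] max [ 0.689 -0.012  1.519]
top grey 73 [266.  164.6] mean [0.584  0.024  0.1155] min [ 0.246 -0.012  0.085] max [0.607 0.043 1.519]
top grey 71 [306.4 163.2] mean [ 0.5955 -0.098   0.0965] min [ 0.58  -0.115  0.089] max [ 0.609 -0.085  0.104]
top grey 95 [389.2 182. ] m
[... 1255 characters left out ...]
345  0.166] max [ 0.547 -0.329  0.2  ]
scene grey 120 [134.2 183.4] mean [ 0.5649 -0.3254  0.1293] min [ 0.558 -0.333  0.086] max [ 0.57  -0.32   0.169]
scene grey 262 [250.3 219.7] mean [ 0.5262 -0.0128  0.1234] min [ 0.509 -0.075  0.089] max [0.541 0.043 0.133]
scene grey 110 [204.3 235.2] mean [ 0.5985 -0.0984  0.0948] min [ 0.583 -0.116  0.088] max [ 0.614 -0.084  0.098]
scene grey 134 [251.  253.1] mean [0.5907 0.0246 0.0946] min [0.571 0.002 0.088] max [0.609 0.042 0.099]
scene grey 91 [199.3 273. ] mean [ 0.6856 -0.0553  0.0877] min [ 0.677 -0.08   0.085] max [ 0.694 -0.03   0.092]
scene grey 107 [232.6 299.4] mean [0.7086 0.0458 0.0948] min [0.697 0.017 0.085] max [0.989 0.289 0.867]
```

```bash
cat >> h.py <<'E'
def plan(target,yawdeg,n=5):
    o,p,R=state(); d,rv=tool(p,R,target,down(np.radians(yawdeg)))
    print("t",o["time"],"pos",p.round(4),"yaw_y",np.degrees(np.arctan2(R[1,1],R[0,1])).round(2),"F",o["ft_force"].round(1),"w",o["grip_width"].round(4))
    print("d(mm)",(d*1000).round(1),"rv",rv.round(2))
E
python3 - <<'E'
from h import *
T=viewer.camera("top");S=viewer.camera("scene")
print(-T["R"].T@T["t"]); W=viewer.camera("wrist"); print(-W["R"].T@W["t"], W["R"][2])
print("tip",tri([T,S],[(395.5,193.75),(140.9,145.1)]))
print("ball",tri([T,S],[(388.8,170.3),(128.4,169.1)]))
print("orange",tri([T,S],[(286.9,163.9),(226.2,243.6)]))
plan([.592,-.10,.32],2.7)
E
```

```text
[ 0.24605242 -0.0123827   1.51859769]
[ 0.3314636  -0.53389843  0.38405821] [-0.23310547 -0.1111185  -0.96608205]
tip (array([ 0.49104415, -0.34320793,  0.19122763]), np.float64(0.0002794672562478895))
ball (array([ 0.56138639, -0.32874895,  0.17647656]), np.float64(0.0004955112037997034))
orange (array([ 0.59339106, -0.03983156,  0.09248812]), np.float64(0.0007966130945136207))Traceback (most recent call last):
  File "<stdin>", line 7, in <module>
  File "h.py", line 37, in plan
    print("t",o["time"],"pos",p.round(4),"yaw_y",np.degrees(np.arctan2(R[1,1],R[0,1])).round(2),"F",o["ft_force"].round(1),"w",o["grip_width"].round(4))
                                                                                                                               ^^^^^^^^^^^^^^^^^^^^^
AttributeError: 'float' object has no attribute 'round'
```

```bash
sed -i 's/o\["grip_width"\].round(4)/round(o["grip_width"],4)/' h.py; python3 -c "
from h import *
plan([.592,-.05,.32],2.7)"
```

```text
t 0.4 pos [ 0.2689 -0.564   0.2414] yaw_y -64.51 F [-0.3  0.3 -0. ] w 0.087
d(mm) [ 512.8 -325.   -78.5] rv [-1.000e-02 -2.000e-02 -6.721e+01]
```

{"method": "step_arm", "body": {
  "targets": [
    {"dx": 40,"dy": -25,"dz": -35,"rz": -7},
    {"dx": 0,"dy": 0,"dz": 0,"rz": 0},
    {"dx": 0,"dy": 0,"dz": 0,"rz": 0},
    {"dx": 0,"dy": 0,"dz": 0,"rz": 0},
    {"dx": 0,"dy": 0,"dz": 0,"rz": 0}
  ],
  "gripper": 5
}}

```text
invalid input
```

That call had millimetres and an out-of-range gripper value in it. It was refused and nothing moved. Resending in metres.

{"method": "step_arm", "body": {
  "targets": [
    {"dx": 0.04,"dy": -0.025,"dz": -0.035,"rz": -7},
    {"dx": 0.09,"dy": -0.055,"dz": -0.06,"rz": -14},
    {"dx": 0.14,"dy": -0.09,"dz": -0.08,"rz": -21},
    {"dx": 0.19,"dy": -0.12,"dz": -0.08,"rz": -28},
    {"dx": 0.24,"dy": -0.15,"dz": -0.08,"rz": -35}
  ],
  "gripper": 0.5
}}

```text
invalid input
```

```bash
python3 -c "
from h import *
plan([.592,-.05,.32],2.7)"
```

```text
t 0.4 pos [ 0.2689 -0.564   0.2414] yaw_y -64.51 F [-0.3  0.3 -0. ] w 0.087
d(mm) [ 512.8 -325.   -78.5] rv [-1.000e-02 -2.000e-02 -6.721e+01]
```

{"method": "step_arm", "body": {
  "targets": [
    {"dx": 0.04,"dy": -0.025,"dz": -0.035,"rx": 0,"ry": 0,"rz": -7},
    {"dx": 0.09,"dy": -0.055,"dz": -0.06,"rx": 0,"ry": 0,"rz": -14},
    {"dx": 0.14,"dy": -0.09,"dz": -0.08,"rx": 0,"ry": 0,"rz": -21},
    {"dx": 0.19,"dy": -0.12,"dz": -0.08,"rx": 0,"ry": 0,"rz": -28},
    {"dx": 0.24,"dy": -0.15,"dz": -0.08,"rx": 0,"ry": 0,"rz": -35}
  ],
  "gripper": 0.5
}}

```text
time: 1.02
position: [0.422, -0.3238, 0.3222]
tool_rot: [0.863, 0.505, 0.0, 0.001]
ft_force: [0.8, -0.5, -0.1]
grip_width: 0.0471
```

```bash
python3 -c "
from h import *
plan([.592,-.05,.32],2.7)"
```

```text
t 1.025 pos [ 0.422  -0.3238  0.3222] yaw_y -29.3 F [ 0.8 -0.5 -0.1] w 0.0471
d(mm) [322.   14.3   2.2] rv [ 8.0e-02  3.0e-02 -3.2e+01]
```

{"method": "step_arm", "body": {
  "targets": [
    {"dx": 0.06,"dy": 0.003,"dz": 0,"rx": 0,"ry": 0,"rz": -7},
    {"dx": 0.12,"dy": 0.006,"dz": 0,"rx": 0,"ry": 0,"rz": -14},
    {"dx": 0.18,"dy": 0.009,"dz": 0,"rx": 0,"ry": 0,"rz": -21},
    {"dx": 0.24,"dy": 0.012,"dz": 0,"rx": 0,"ry": 0,"rz": -28},
    {"dx": 0.3,"dy": 0.014,"dz": 0.002,"rx": 0,"ry": 0,"rz": -32}
  ]
}}

```text
time: 1.65
position: [0.582, -0.0673, 0.3206]
tool_rot: [0.689, 0.724, 0.0, 0.001]
ft_force: [0.4, -0.3, -0.4]
grip_width: 0.0432
```

Run:
```python
from h import *
plan([.592,-.0345,.32],2.7)
W=viewer.camera("wrist");cv2.imwrite("pics/w1.png",W["img"]);np.save("w1.npy",W,allow_pickle=True)
```

```text
t 1.65 pos [ 0.582  -0.0673  0.3206] yaw_y 2.85 F [ 0.4 -0.3 -0.4] w 0.0432
d(mm) [32.3 11.6  0.5] rv [0.13 0.09 0.15]
```

View pics/w1.png

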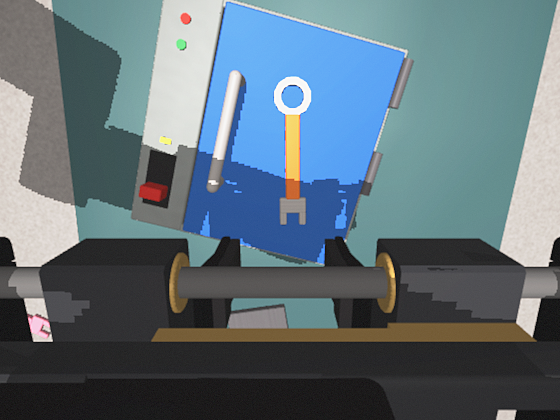

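Wrist view: eye centre ~(292,96), grip from ~(292,112) to (292,198), bar from (236,75) to (213,187), red knob (153,191), yellow mark (165,140).

```bash
cat > m.py <<'E'
from h import *
W=np.load("w1.npy",allow_pickle=True).item();T=viewer.camera("top");S=viewer.camera("scene")
P=cloud(W);hsv=cv2.cvtColor(W["img"],cv2.COLOR_BGR2HSV);H,s,V=[hsv[...,i].astype(int) for i in range(3)]
o=(H>3)&(H<25)&(s>120)&(np.arange(420)[:,None]<230)&(np.arange(560)>250)&(np.arange(560)<330)
p=P[o];p=p[abs(p[:,2]-np.median(p[:,2]))<.006];c=p.mean(0);d=np.linalg.svd(p[:,:2]-c[:2],full_matrices=False)[2][0]
print("orange",o.sum(),c.round(4),"dir",np.degrees(np.arctan2(*d[::-1])),"len",np.ptp((p[:,:2]-c[:2])@d),"wid",np.ptp((p[:,:2]-c[:2])@[-d[1],d[0]]))
for n,uv in dict(eye=(292,96),jaw=(292,209),barA=(236,75),barB=(213,187),knob=(153,191)).items():
    r,v=int(uv[1]),int(uv[0]);print(n,unproj(W,*uv).round(4))
print("eye at .0925",atz(W,292,96,.0925))
w=(s<50)&(V>200)&(np.arange(420)[:,None]<125)&(np.arange(560)>265)&(np.arange(560)<320)
(a,b),r=cv2.minEnclosingCircle(np.argwhere(w)[:,::-1].astype(np.float32));print("ring",a,b,r,atz(W,a,b,.0925))
print("tri orange W,T",tri([W,T],[(np.argwhere(o)[:,1].mean(),np.argwhere(o)[:,0].mean()),(286.9,163.9)]))
print("tri eye W,S",tri([W,S],[(a,b),(251,253)]), "bar W,S",tri([W,S],[(224.5,131),(250.3,215)]))
k=((H<6)|(H>174))&(s>150)&(np.arange(420)[:,None]>170)&(np.arange(420)[:,None]<210)&(np.arange(560)<180)&(np.arange(560)>130)
print("knob",P[k].mean(0),P[k].min(0),P[k].max(0))
E
python3 m.py
```

```text
orange 1183 [ 0.5916 -0.0401  0.0961] dir -86.87836091604986 len 0.09056888135472985 wid 0.014684716366442288
eye [0.5876 0.0238 0.0875]
jaw [ 0.5943 -0.0987  0.096 ]
barA [0.5335 0.0374 0.1308]
barB [ 0.5114 -0.0702  0.1292]
knob [ 0.4415 -0.0829  0.1059]
eye at .0925 [0.58749911 0.02352375 0.0925    ]
ring 282.5 62.0 54.555118560791016 [0.57588963 0.0561871  0.0925    ]
tri orange W,T (array([ 0.59132308, -0.03885331,  0.09898233]), np.float64(5.790511576672652e-05))
tri eye W,S (array([0.58721761, 0.04140713, 0.11141792]), np.float64(0.011807558749147233)) bar W,S (array([ 0.52394103, -0.01321069,  0.13814607]), np.float64(0.00039664214402477735))
knob [ 0.43976257 -0.08431752  0.10141498] [ 0.41530179 -0.09439778  0.08041726] [0.57752121 0.00287065 0.46318237]
```

```bash
python3 -c "
from h import *
plan([.5912,-.035,.109],3.1)"
```

```text
t 1.8 pos [ 0.5818 -0.0663  0.3199] yaw_y 2.99 F [-0.4 -0.5 -0.2] w 0.0435
d(mm) [ 30.9  10.8 210.9] rv [ 0.06  0.04 -0.11]
```

{"method": "step_arm", "body": {
  "targets": [
    {"dx": 0.031,"dy": 0.011,"dz": 0.03,"rx": 0,"ry": 0,"rz": 0},
    {"dx": 0.031,"dy": 0.011,"dz": 0.085,"rx": 0,"ry": 0,"rz": 0},
    {"dx": 0.031,"dy": 0.011,"dz": 0.14,"rx": 0,"ry": 0,"rz": 0},
    {"dx": 0.031,"dy": 0.011,"dz": 0.175,"rx": 0,"ry": 0,"rz": 0},
    {"dx": 0.031,"dy": 0.011,"dz": 0.185,"rx": 0,"ry": 0,"rz": 0}
  ]
}}

```text
time: 2.42
position: [0.5894, -0.0359, 0.1327]
tool_rot: [0.689, 0.725, -0.001, -0.002]
ft_force: [0.4, -0.0, -0.1]
grip_width: 0.0438
```

Run:
```python
from h import *
plan([.5912,-.035,.109],3.1)
W=viewer.camera("wrist");cv2.imwrite("pics/w2.png",W["img"])
```

```text
t 2.425 pos [ 0.5894 -0.0359  0.1327] yaw_y 2.88 F [ 0.4 -0.  -0.1] w 0.0438
d(mm) [ 0.8  2.  23.7] rv [-0.24 -0.02 -0.22]
```

View pics/w2.png

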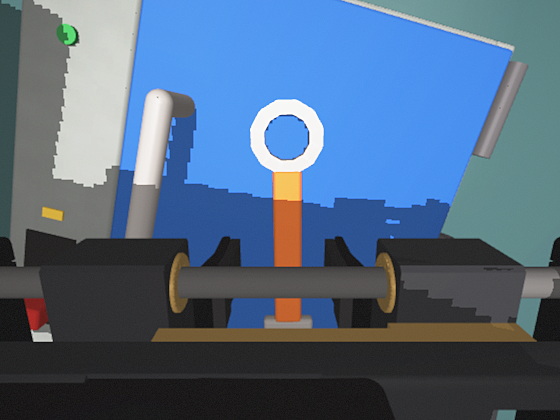

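The grip (287,250) sits between the fingers (~230 to 335). Descending and closing.

{"method": "step_arm", "body": {
  "targets": [
    {"dx": 0.001,"dy": 0.002,"dz": 0.01,"rx": 0,"ry": 0,"rz": 0},
    {"dx": 0.001,"dy": 0.002,"dz": 0.019,"rx": 0,"ry": 0,"rz": 0},
    {"dx": 0.001,"dy": 0.002,"dz": 0.0235,"rx": 0,"ry": 0,"rz": 0},
    {"dx": 0.001,"dy": 0.002,"dz": 0.0235,"rx": 0,"ry": 0,"rz": 0},
    {"dx": 0.001,"dy": 0.002,"dz": 0.0235,"rx": 0,"ry": 0,"rz": 0}
  ]
}}

```text
time: 3.1
position: [0.5921, -0.0348, 0.1098]
tool_rot: [0.689, 0.725, -0.001, -0.001]
ft_force: [-0.4, 0.1, 0.2]
grip_width: 0.0437
```

{"method": "step_arm", "body": {
  "targets": [
    {"dx": 0,"dy": 0,"dz": 0,"rx": 0,"ry": 0,"rz": 0},
    {"dx": 0,"dy": 0,"dz": 0,"rx": 0,"ry": 0,"rz": 0},
    {"dx": 0,"dy": 0,"dz": 0,"rx": 0,"ry": 0,"rz": 0},
    {"dx": 0,"dy": 0,"dz": 0,"rx": 0,"ry": 0,"rz": 0},
    {"dx": 0,"dy": 0,"dz": 0,"rx": 0,"ry": 0,"rz": 0}
  ],
  "gripper": 0.0,
  "force": 30
}}

```text
time: 3.72
position: [0.5922, -0.0348, 0.1099]
tool_rot: [0.689, 0.725, -0.001, -0.001]
ft_force: [-0.2, -0.6, 0.3]
grip_width: 0.0153
```

{"method": "step_arm", "body": {
  "targets": [
    {"dx": 0,"dy": 0,"dz": -0.02,"rx": 0,"ry": 0,"rz": 0},
    {"dx": 0,"dy": 0,"dz": -0.06,"rx": 0,"ry": 0,"rz": 0},
    {"dx": 0,"dy": 0,"dz": -0.11,"rx": 0,"ry": 0,"rz": 0},
    {"dx": 0,"dy": 0,"dz": -0.16,"rx": 0,"ry": 0,"rz": 0},
    {"dx": 0,"dy": 0,"dz": -0.18,"rx": 0,"ry": 0,"rz": 0}
  ]
}}

```text
time: 4.35
position: [0.5937, -0.035, 0.2933]
tool_rot: [0.689, 0.725, 0.001, 0.002]
ft_force: [0.4, 0.2, -0.9]
grip_width: 0.0155
```

Run:
```python
from h import *
W=viewer.camera("wrist");S=viewer.camera("scene");T=viewer.camera("top")
np.save("l.npy",dict(W=W,S=S,T=T),allow_pickle=True)
cv2.imwrite("pics/w3.png",W["img"])
cv2.imwrite("pics/s3.png",cv2.resize(S["img"][110:290,60:300],None,fx=3.3,fy=3.3))
print(state()[1], unproj(W,282,97))
```

```text
[ 0.592712   -0.03477802  0.29060229] [0.58895543 0.05311829 0.08855176]
```

View pics/w3.png

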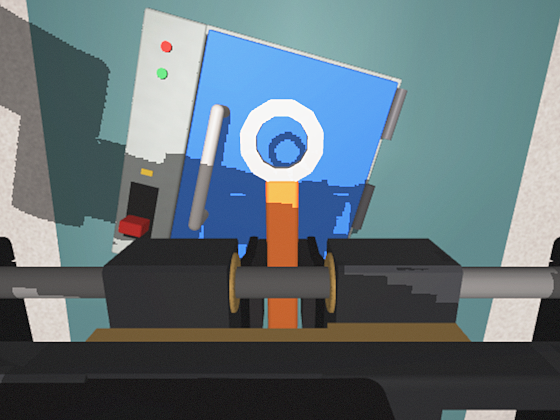

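View pics/s3.png

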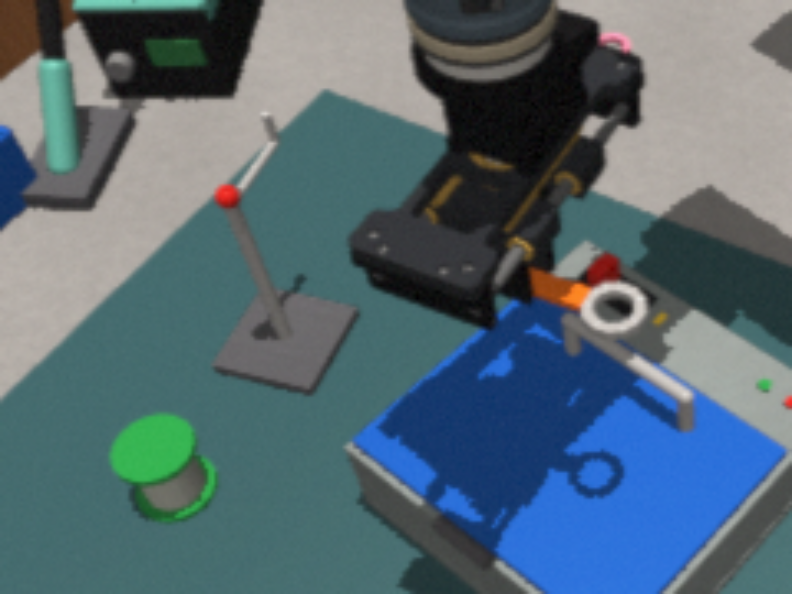

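The spanner is held: ring in wrist view at ~(282,141), hook visible in the scene crop with its tip at ~(267,118). Now the eye offset in the tool frame and the hook pose.

Run:
```python
from h import *
L=np.load("l.npy",allow_pickle=True).item();W,S,T=L["W"],L["S"],L["T"]
o,p,R=state()
Pw=cloud(W);print("TCP",p)
m=np.zeros((420,560),bool);m[90:190,230:335]=1;m&=(Pw[...,2]>.22)
q=Pw[m];print("ring+ pts",len(q),q.min(0),q.max(0),"zmed",np.median(q[:,2]))
loc=(q-p)@R;print("local min/max",loc.min(0).round(4),loc.max(0).round(4))
print("ring centre px at z .274",((atz(W,282,141,p[2]-.0135)-p)@R).round(4))
for z in (.196,.2):print("tip top",atz(T,395.5,193.75,z).round(4),"scene",atz(S,60+267/3.3,110+118/3.3,z).round(4))
# scene: corner of arm/upturn
print("ball top",atz(T,388.8,170.3,.181).round(4),"scene",atz(S,128.4,169.1,.181).round(4))
for nm,c,b in (("T",T,(355,400,160,205)),("S",S,(110,180,190,240))):
    P=cloud(c);mm=np.zeros((420,560),bool);mm[b[2]:b[3],b[0]:b[1]]=1
    g=mm&(P[...,2]>.004)&(P[...,2]<.03);rr=cv2.minAreaRect(P[g][:,:2].astype(np.float32));print(nm,"base",rr,np.median(P[g][:,2]))
    a=mm&(P[...,2]>.16)&(P[...,2]<.18);q=P[a];print(nm,"arm",len(q),q.mean(0) if len(q) else 0, q[:,:2].min(0),q[:,:2].max(0))
    if len(q)>3:
        d=np.linalg.svd(q[:,:2]-q[:,:2].mean(0))[2][0];print("dir",np.degrees(np.arctan2(d[1],d[0])))
```

```text
TCP [ 0.592712   -0.03477802  0.29060229]
ring+ pts 3778 [0.57051907 0.00107753 0.27126047] [0.60884156 0.04230235 0.43594786] zmed 0.2790461002433594
local min/max [ 0.036  -0.019  -0.1454] [0.077  0.0191 0.0193]
ring centre px at z .274 [0.0588 0.0002 0.0135]
tip top [ 0.4899 -0.3417  0.196 ] scene [ 0.4966 -0.3376  0.196 ]
tip top [ 0.4892 -0.3407  0.2   ] scene [ 0.4995 -0.3338  0.2   ]
ball top [ 0.5599 -0.3271  0.181 ] scene [ 0.5644 -0.3254  0.181 ]
T base ((0.562638521194458, -0.33059245347976685), (0.14575305581092834, 0.14213421940803528), 0.0901641994714737) 0.010584991609497926
T arm 57 [ 0.52539776 -0.33541175  0.17255696] [ 0.48954953 -0.34386807] [ 0.56417488 -0.32216968]
dir -168.04475444569147
S base ((0.5563873052597046, -0.34114089608192444), (0.15975132584571838, 0.16378718614578247), 50.2547721862793) 0.01068733931501696Traceback (most recent call last):
  File "<stdin>", line 15, in <module>
    return umr_minimum(a, axis, None, out, keepdims, initial, where)
ValueError: zero-size array to reduction operation minimum which has no identity
```

```bash
python3 -c "
from h import *
plan([.373,-.366,.29],-78)"
```

```text
t 4.5 pos [ 0.5927 -0.0348  0.2906] yaw_y 2.9 F [ 0.1 -0.3 -1.6] w 0.0154
d(mm) [-319.7 -236.2    0.9] rv [3.00e-02 4.00e-02 8.09e+01]
```

{"method": "step_arm", "body": {
  "targets": [
    {"dx": -0.03,"dy": -0.022,"dz": 0,"rx": 0,"ry": 0,"rz": 8},
    {"dx": -0.07,"dy": -0.052,"dz": 0,"rx": 0,"ry": 0,"rz": 17},
    {"dx": -0.11,"dy": -0.082,"dz": 0,"rx": 0,"ry": 0,"rz": 27},
    {"dx": -0.15,"dy": -0.112,"dz": 0,"rx": 0,"ry": 0,"rz": 37},
    {"dx": -0.19,"dy": -0.14,"dz": 0,"rx": 0,"ry": 0,"rz": 46}
  ]
}}

```text
time: 5.12
position: [0.4605, -0.232, 0.2886]
tool_rot: [0.918, 0.396, -0.001, -0.002]
ft_force: [0.2, -0.6, -1.1]
grip_width: 0.0153
```

```bash
python3 -c "
from h import *
plan([.373,-.366,.29],-78)"
```

```text
t 5.125 pos [ 0.4605 -0.232   0.2886] yaw_y -43.4 F [ 0.2 -0.6 -1.1] w 0.0153
d(mm) [-157.5   28.5   -1.3] rv [-0.19  0.11 34.6 ]
```

{"method": "step_arm", "body": {
  "targets": [
    {"dx": -0.03,"dy": 0.005,"dz": 0,"rx": 0,"ry": 0,"rz": 8},
    {"dx": -0.07,"dy": 0.012,"dz": 0,"rx": 0,"ry": 0,"rz": 17},
    {"dx": -0.11,"dy": 0.02,"dz": 0,"rx": 0,"ry": 0,"rz": 26},
    {"dx": -0.145,"dy": 0.026,"dz": 0,"rx": 0,"ry": 0,"rz": 33},
    {"dx": -0.158,"dy": 0.028,"dz": 0,"rx": 0,"ry": 0,"rz": 34.6}
  ]
}}

```text
time: 5.75
position: [0.3707, -0.3667, 0.2868]
tool_rot: [0.995, 0.103, -0.002, -0.003]
ft_force: [-0.0, 1.3, -1.1]
grip_width: 0.0153
```

Run:
```python
from h import *
plan([.373,-.366,.29],-78)
W=viewer.camera("wrist");np.save("l2.npy",dict(W=W),allow_pickle=True)
cv2.imwrite("pics/w4.png",W["img"])
```

```text
t 5.75 pos [ 0.3707 -0.3667  0.2868] yaw_y -78.17 F [-0.   1.3 -1.1] w 0.0153
d(mm) [ 2.3 -0.2 -3.2] rv [-0.35  0.24 -0.16]
```

View pics/w4.png

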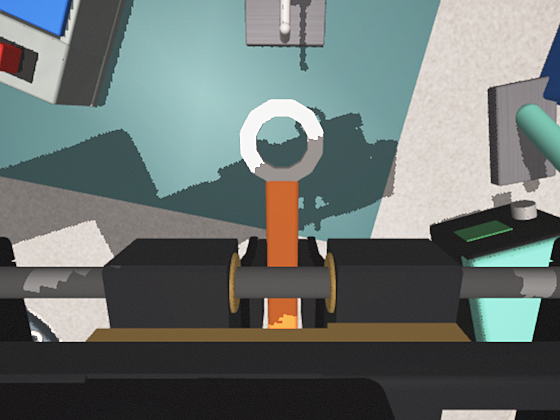

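Run:
```python
from h import *
L=np.load("l2.npy",allow_pickle=True).item();W=L["W"]
P=cloud(W)
for r in range(0,46,3): 
    row=P[r,265:310];k=np.where((row[:,2]>.15))[0]
    print(r, (k.min()+265,k.max()+265) if len(k) else None, row[k].mean(0).round(4) if len(k) else "")
cv2.imwrite("pics/w4c.png",cv2.resize(W["img"][:60,240:330],None,fx=8,fy=8))
o,p,R=state();print(((atz(W,281.5,141,p[2]-.0135)-p)@R).round(4))
```

```text
0 (np.int64(281), np.int64(290)) [ 0.5133 -0.3387  0.1726]
3 (np.int64(281), np.int64(290)) [ 0.5116 -0.3391  0.1725]
6 (np.int64(281), np.int64(290)) [ 0.5098 -0.3394  0.1725]
9 (np.int64(281), np.int64(290)) [ 0.5082 -0.3398  0.1719]
12 (np.int64(281), np.int64(290)) [ 0.5062 -0.3402  0.1726]
15 (np.int64(281), np.int64(290)) [ 0.5044 -0.3406  0.1725]
18 (np.int64(281), np.int64(290)) [ 0.5027 -0.3409  0.1722]
21 (np.int64(281), np.int64(290)) [ 0.5009 -0.3413  0.172 ]
24 (np.int64(281), np.int64(290)) [ 0.4947 -0.3426  0.1909]
27 (np.int64(280), np.int64(290)) [ 0.4912 -0.3429  0.1985]
30 (np.int64(280), np.int64(290)) [ 0.4896 -0.3433  0.1984]
33 (np.int64(280), np.int64(290)) [ 0.4883 -0.3435  0.1964]
36 (np.int64(280), np.int64(290)) [ 0.4882 -0.3436  0.1888]
39 (np.int64(269), np.int64(304)) [ 0.4791 -0.3454  0.2263]
42 (np.int64(282), np.int64(288)) [ 0.4877 -0.3437  0.1727]
45 None 
[ 0.0589 -0.0009  0.0132]
```

View pics/w4c.png

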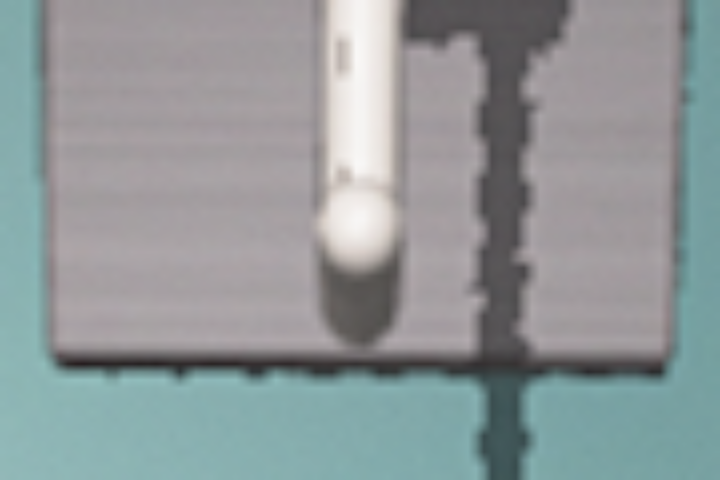

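```bash
python3 -c "
from h import *
plan([.4366,-.3547,.252],-78)
o,p,R=state();print('tip in tool',((np.array([.491,-.3431,.2])-p)@R).round(4))"
```

```text
t 5.8 pos [ 0.3706 -0.3674  0.287 ] yaw_y -78.16 F [ 0.4 -0.8 -0.6] w 0.0155
d(mm) [67.4  1.3 34.7] rv [-0.28  0.27 -0.16]
tip in tool [0.1233 0.0014 0.0864]
```

{"method": "step_arm", "body": {
  "targets": [
    {"dx": 0.02,"dy": 0.001,"dz": 0,"rx": 0,"ry": 0.2,"rz": 0},
    {"dx": 0.045,"dy": 0.0012,"dz": 0.01,"rx": -0.2,"ry": 0.2,"rz": 0},
    {"dx": 0.065,"dy": 0.0013,"dz": 0.025,"rx": -0.2,"ry": 0.2,"rz": 0},
    {"dx": 0.0674,"dy": 0.0013,"dz": 0.034,"rx": -0.2,"ry": 0.2,"rz": 0},
    {"dx": 0.0674,"dy": 0.0013,"dz": 0.0347,"rx": -0.2,"ry": 0.2,"rz": 0}
  ]
}}

```text
time: 6.42
position: [0.4364, -0.3534, 0.2506]
tool_rot: [0.995, 0.104, -0.002, -0.002]
ft_force: [-0.5, 0.5, -1.0]
grip_width: 0.0156
```

Run:
```python
from h import *
plan([.4366,-.3547,.1985],-78)
o,p,R=state();print('tip in tool',((np.array([.491,-.3431,.2])-p)@R).round(4))
W=viewer.camera("wrist");S=viewer.camera("scene")
a=cv2.resize(W["img"][60:240,180:380],None,fx=2,fy=2);b=cv2.resize(S["img"][90:180,80:180],None,fx=4,fy=4)
cv2.imwrite("pics/w5.png",np.hstack([a,b]))
```

```text
t 6.425 pos [ 0.4364 -0.3534  0.2506] yaw_y -78.07 F [-0.5  0.5 -1. ] w 0.0156
d(mm) [ 0.1  1.5 52.1] rv [-0.24  0.17 -0.07]
tip in tool [0.0557 0.0014 0.0504]
```

View pics/w5.png

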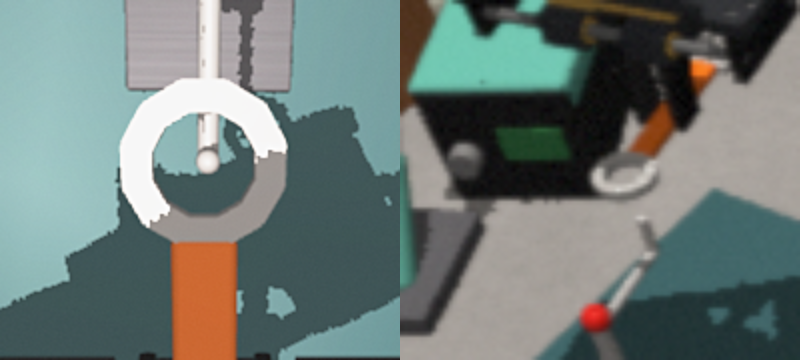

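The tip shows inside the hole (left panel: tip ~(207,160), hole centre ~(204,160)), so it is aligned. Lowering.

{"method": "step_arm", "body": {
  "targets": [
    {"dx": 0,"dy": 0.0012,"dz": 0.015,"rx": 0,"ry": 0,"rz": 0},
    {"dx": 0,"dy": 0.0012,"dz": 0.03,"rx": 0,"ry": 0,"rz": 0},
    {"dx": 0,"dy": 0.0012,"dz": 0.042,"rx": 0,"ry": 0,"rz": 0},
    {"dx": 0,"dy": 0.0012,"dz": 0.05,"rx": 0,"ry": 0,"rz": 0},
    {"dx": 0,"dy": 0.0012,"dz": 0.05,"rx": 0,"ry": 0,"rz": 0}
  ]
}}

```text
time: 7.15
position: [0.4361, -0.3553, 0.2009]
tool_rot: [0.995, 0.103, -0.002, -0.002]
ft_force: [0.3, 0.5, -0.6]
grip_width: 0.0155
```

Run:
```python
from h import *
plan([.4366,-.3547,.1985],-78)
W=viewer.camera("wrist");S=viewer.camera("scene")
a=cv2.resize(W["img"][60:240,180:380],None,fx=2,fy=2);b=cv2.resize(S["img"][90:180,80:180],None,fx=4,fy=4)
cv2.imwrite("pics/w6.png",np.hstack([a,b]))
```

```text
t 7.15 pos [ 0.4361 -0.3553  0.2009] yaw_y -78.16 F [ 0.3  0.5 -0.6] w 0.0155
d(mm) [ 0.6 -0.4  2.4] rv [-0.2   0.15 -0.16]
```

View pics/w6.png

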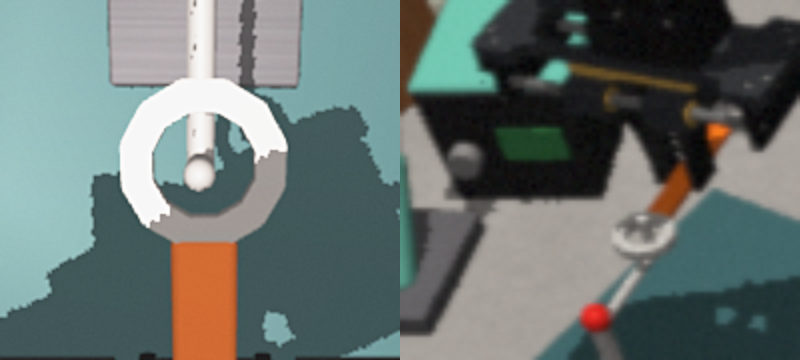

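{"method": "step_arm", "body": {
  "targets": [
    {"dx": 0.0005,"dy": 0,"dz": 0.001,"rx": 0,"ry": 0,"rz": 0},
    {"dx": 0.0005,"dy": 0,"dz": 0.002,"rx": 0,"ry": 0,"rz": 0},
    {"dx": 0.0005,"dy": 0,"dz": 0.002,"rx": 0,"ry": 0,"rz": 0},
    {"dx": 0.0005,"dy": 0,"dz": 0.002,"rx": 0,"ry": 0,"rz": 0},
    {"dx": 0.0005,"dy": 0,"dz": 0.002,"rx": 0,"ry": 0,"rz": 0}
  ]
}}

```text
time: 7.88
position: [0.4371, -0.3557, 0.2]
tool_rot: [0.995, 0.103, -0.001, -0.001]
ft_force: [-0.1, 0.8, -0.5]
grip_width: 0.0159
```

{"method": "step_arm", "body": {
  "targets": [
    {"dx": 0,"dy": 0,"dz": 0,"rx": 0,"ry": 0,"rz": 0},
    {"dx": 0,"dy": 0,"dz": 0,"rx": 0,"ry": 0,"rz": 0},
    {"dx": 0,"dy": 0,"dz": 0,"rx": 0,"ry": 0,"rz": 0},
    {"dx": 0,"dy": 0,"dz": 0,"rx": 0,"ry": 0,"rz": 0},
    {"dx": 0,"dy": 0,"dz": 0,"rx": 0,"ry": 0,"rz": 0}
  ],
  "gripper": 0.7
}}

```text
time: 8.5
position: [0.4371, -0.3557, 0.2]
tool_rot: [0.995, 0.103, -0.001, -0.001]
ft_force: [0.8, 0.6, 0.1]
grip_width: 0.0564
```

Run:
```python
from h import *
plan([.4366,-.3547,.30],-78)
W=viewer.camera("wrist");S=viewer.camera("scene")
a=cv2.resize(W["img"][60:240,180:380],None,fx=2,fy=2);b=cv2.resize(S["img"][90:180,80:180],None,fx=4,fy=4)
cv2.imwrite("pics/w7.png",np.hstack([a,b]))
```

```text
t 8.5 pos [ 0.4371 -0.3557  0.2   ] yaw_y -78.16 F [0.8 0.6 0.1] w 0.0564
d(mm) [  -0.4   -1.2 -100. ] rv [-0.08  0.09 -0.16]
```

View pics/w7.png

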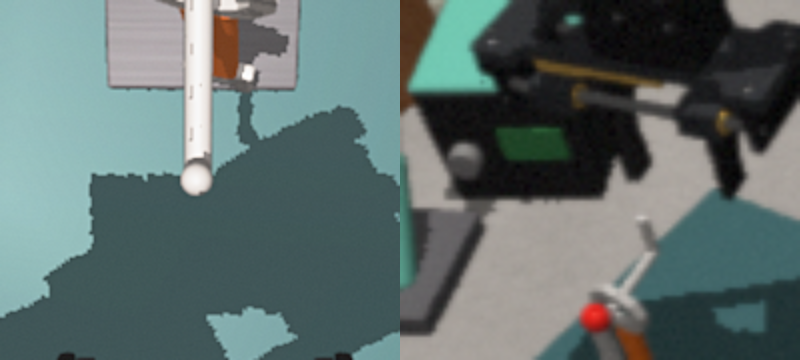

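The spanner hangs by its eye on the arm, slid close to the post (right panel eye ~(618,305)). Retreating upward and moving towards the bar.

{"method": "step_arm", "body": {
  "targets": [
    {"dx": -0.005,"dy": 0,"dz": -0.02,"rx": 0,"ry": 0,"rz": 0},
    {"dx": -0.005,"dy": 0,"dz": -0.06,"rx": 0,"ry": 0,"rz": 0},
    {"dx": -0.005,"dy": 0,"dz": -0.1,"rx": 0,"ry": 0,"rz": -7},
    {"dx": -0.005,"dy": -0.04,"dz": -0.11,"rx": 0,"ry": 0,"rz": -14},
    {"dx": 0.0,"dy": -0.09,"dz": -0.11,"rx": 0,"ry": 0,"rz": -23}
  ]
}}

```text
time: 9.22
position: [0.4191, -0.2681, 0.3114]
tool_rot: [0.954, 0.301, 0.0, 0.001]
ft_force: [0.2, 1.4, -0.0]
grip_width: 0.061
```

Run:
```python
from h import *
plan([.5226,-.0165,.22],-11.6)
```

```text
t 9.225 pos [ 0.4191 -0.2681  0.3114] yaw_y -54.98 F [ 0.2  1.4 -0. ] w 0.061
d(mm) [ 229.1 -146.8   91.1] rv [ 8.000e-02  4.000e-02 -4.338e+01]
```

{"method": "step_arm", "body": {
  "targets": [
    {"dx": 0.045,"dy": -0.03,"dz": 0.01,"rx": 0,"ry": 0,"rz": -9},
    {"dx": 0.095,"dy": -0.06,"dz": 0.025,"rx": 0,"ry": 0,"rz": -18},
    {"dx": 0.145,"dy": -0.09,"dz": 0.045,"rx": 0,"ry": 0,"rz": -27},
    {"dx": 0.195,"dy": -0.122,"dz": 0.065,"rx": 0,"ry": 0,"rz": -36},
    {"dx": 0.229,"dy": -0.147,"dz": 0.085,"rx": 0,"ry": 0,"rz": -43.4}
  ]
}}

```text
time: 9.85
position: [0.5233, -0.0142, 0.2257]
tool_rot: [0.773, 0.634, 0.0, 0.001]
ft_force: [0.3, 0.2, 0.4]
grip_width: 0.0612
```

Run:
```python
from h import *
plan([.5226,-.0165,.1245],-11.6)
W=viewer.camera("wrist");S=viewer.camera("scene");np.save("l3.npy",dict(W=W,S=S),allow_pickle=True)
cv2.imwrite("pics/w8.png",W["img"]);cv2.imwrite("pics/s8.png",cv2.resize(S["img"][120:240,90:250],None,fx=5,fy=5))
```

```text
t 9.85 pos [ 0.5233 -0.0142  0.2257] yaw_y -11.24 F [0.3 0.2 0.4] w 0.0612
d(mm) [ -2.3  -0.4 101.2] rv [0.13 0.06 0.36]
```

View pics/w8.png

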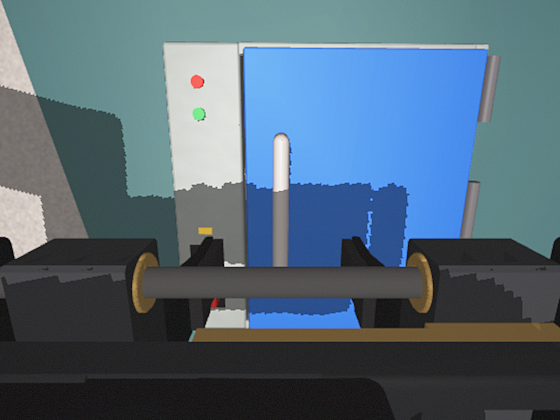

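View pics/s8.png

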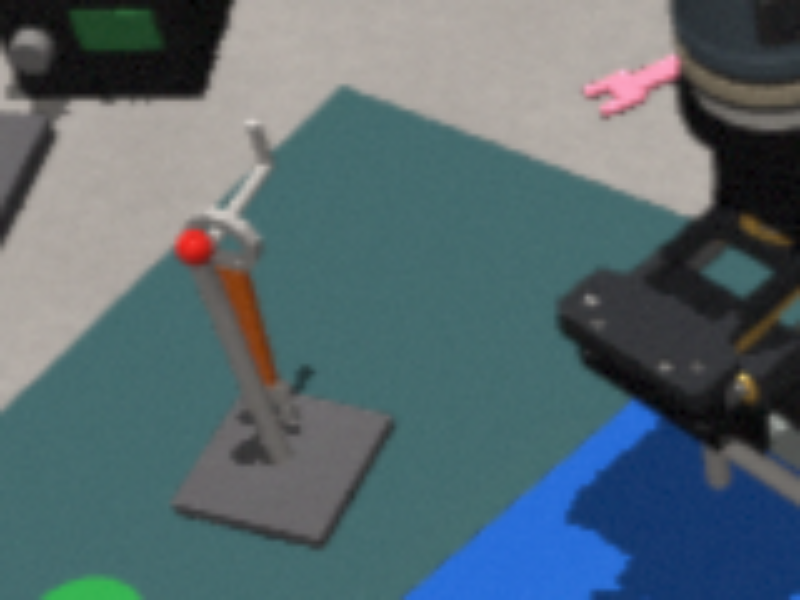

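The spanner hangs vertically on the hook arm (eye ~(228,240)), and the bar (281,240) is centred between the fingers. Descending onto the bar.

{"method": "step_arm", "body": {
  "targets": [
    {"dx": -0.0023,"dy": 0,"dz": 0.02,"rx": 0,"ry": 0,"rz": 0},
    {"dx": -0.0023,"dy": 0,"dz": 0.05,"rx": 0,"ry": 0,"rz": 0},
    {"dx": -0.0023,"dy": 0,"dz": 0.08,"rx": 0,"ry": 0,"rz": 0},
    {"dx": -0.0023,"dy": 0,"dz": 0.098,"rx": 0,"ry": 0,"rz": 0},
    {"dx": -0.0023,"dy": 0,"dz": 0.1,"rx": 0,"ry": 0,"rz": 0}
  ],
  "gripper": 0.45
}}

```text
time: 10.58
position: [0.5201, -0.0153, 0.1233]
tool_rot: [0.773, 0.634, -0.002, -0.002]
ft_force: [-0.6, -0.4, -0.5]
grip_width: 0.0394
```

Run:
```python
from h import *
plan([.5226,-.0165,.1245],-11.6)
```

```text
t 10.575 pos [ 0.5201 -0.0153  0.1233] yaw_y -11.31 F [-0.6 -0.4 -0.5] w 0.0394
d(mm) [-0.7  2.7 -1.2] rv [-0.33 -0.    0.29]
```

{"method": "step_arm", "body": {
  "targets": [
    {"dx": 0,"dy": 0.0025,"dz": -0.001,"rx": 0,"ry": 0,"rz": 0},
    {"dx": 0,"dy": 0.0025,"dz": -0.001,"rx": 0,"ry": 0,"rz": 0},
    {"dx": 0,"dy": 0.0025,"dz": -0.001,"rx": 0,"ry": 0,"rz": 0},
    {"dx": 0,"dy": 0.0025,"dz": -0.001,"rx": 0,"ry": 0,"rz": 0},
    {"dx": 0,"dy": 0.0025,"dz": -0.001,"rx": 0,"ry": 0,"rz": 0}
  ],
  "gripper": 0.0,
  "force": 15
}}

```text
time: 11.2
position: [0.5218, -0.0157, 0.1248]
tool_rot: [0.773, 0.634, -0.002, -0.003]
ft_force: [-4.0, -0.5, 6.0]
grip_width: 0.0115
```

Run:
```python
from h import *
plan([.5226,-.0165,.1245],-11.6)
```

```text
t 11.2 pos [ 0.5218 -0.0157  0.1248] yaw_y -11.3 F [-4.  -0.5  6. ] w 0.0115
d(mm) [-0.7  1.   0.3] rv [-0.4   0.01  0.3 ]
```

{"method": "step_arm", "body": {
  "targets": [
    {"dx": 0,"dy": 0.0005,"dz": -0.002,"rx": 0,"ry": 0,"rz": 0},
    {"dx": 0,"dy": 0.001,"dz": -0.004,"rx": 0,"ry": 0,"rz": 0},
    {"dx": 0,"dy": 0.0015,"dz": -0.006,"rx": 0,"ry": 0,"rz": 0},
    {"dx": 0,"dy": 0.0015,"dz": -0.006,"rx": 0,"ry": 0,"rz": 0},
    {"dx": 0,"dy": 0.0015,"dz": -0.006,"rx": 0,"ry": 0,"rz": 0}
  ]
}}

```text
time: 11.82
position: [0.5234, -0.016, 0.1307]
tool_rot: [0.773, 0.634, -0.002, -0.003]
ft_force: [0.5, -0.6, -3.1]
grip_width: 0.0113
```

{"method": "step_arm", "body": {
  "targets": [
    {"dx": 0,"dy": 0.0005,"dz": -0.002,"rx": 0,"ry": 0,"rz": 0},
    {"dx": 0,"dy": 0.001,"dz": -0.004,"rx": 0,"ry": 0,"rz": 0},
    {"dx": 0,"dy": 0.0017,"dz": -0.006,"rx": 0,"ry": 0,"rz": 0},
    {"dx": 0,"dy": 0.002,"dz": -0.008,"rx": 0,"ry": 0,"rz": 0},
    {"dx": 0,"dy": 0.002,"dz": -0.008,"rx": 0,"ry": 0,"rz": 0}
  ]
}}

```text
time: 12.45
position: [0.526, -0.0166, 0.139]
tool_rot: [0.773, 0.634, -0.002, -0.002]
ft_force: [2.0, -1.8, -4.5]
grip_width: 0.0113
```

{"method": "step_arm", "body": {
  "targets": [
    {"dx": 0,"dy": 0.0005,"dz": -0.002,"rx": 0,"ry": 0,"rz": 0},
    {"dx": 0,"dy": 0.001,"dz": -0.004,"rx": 0,"ry": 0,"rz": 0},
    {"dx": 0,"dy": 0.0015,"dz": -0.006,"rx": 0,"ry": 0,"rz": 0},
    {"dx": 0,"dy": 0.002,"dz": -0.008,"rx": 0,"ry": 0,"rz": 0},
    {"dx": 0,"dy": 0.002,"dz": -0.008,"rx": 0,"ry": 0,"rz": 0}
  ]
}}

```text
time: 13.08
position: [0.5292, -0.0172, 0.1474]
tool_rot: [0.773, 0.634, -0.001, -0.001]
ft_force: [5.4, -0.9, -6.0]
grip_width: 0.0117
```

Run:
```python
from h import *
plan([.5226,-.0165,.1245],-11.6)
W=viewer.camera("wrist");S=viewer.camera("scene");np.save("l4.npy",dict(W=W,S=S),allow_pickle=True)
cv2.imwrite("pics/w9.png",W["img"]);cv2.imwrite("pics/s9.png",cv2.resize(S["img"][170:320,160:340],None,fx=4,fy=4))
```

```text
t 13.075 pos [ 0.5292 -0.0172  0.1474] yaw_y -11.31 F [ 5.4 -0.9 -6. ] w 0.0117
d(mm) [-0.6 -6.5 22.9] rv [-0.15  0.02  0.29]
```

View pics/w9.png

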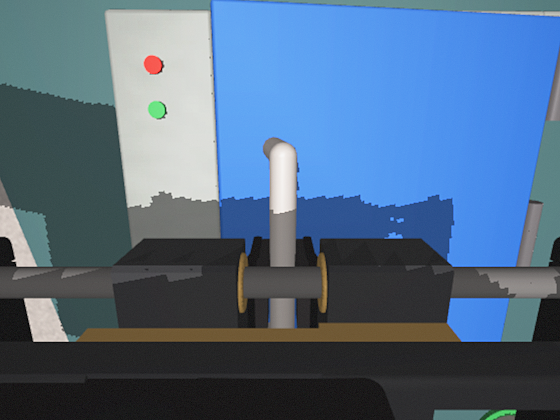

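View pics/s9.png

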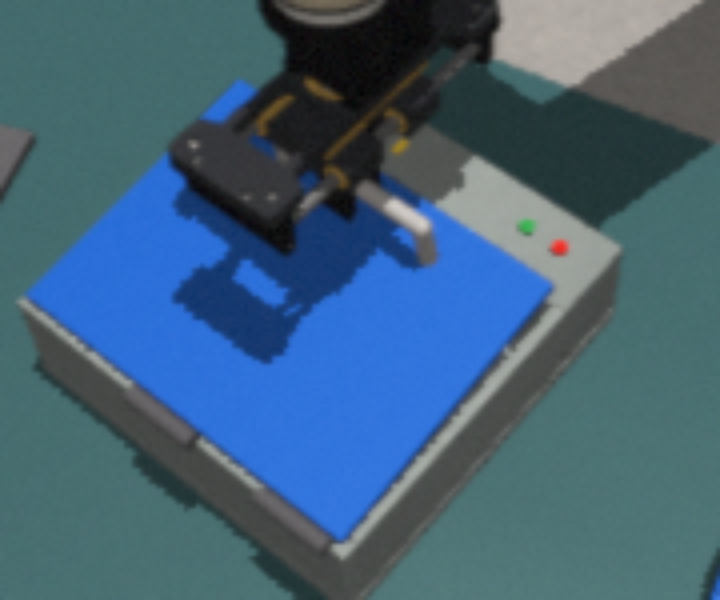

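Run:
```python
from h import *
L=np.load("l4.npy",allow_pickle=True).item()
fx=np.array([np.cos(np.radians(-11.6)),np.sin(np.radians(-11.6))]);o=np.array([.557,-.0236])
for n,c in L.items():
    P=cloud(c);hsv=cv2.cvtColor(c["img"],cv2.COLOR_BGR2HSV);m=(hsv[...,0]>100)&(hsv[...,0]<125)&(hsv[...,1]>170)
    q=P[m];q=q[(q[:,2]>.07)&(q[:,2]<.16)];x=(q[:,:2]-o)@fx;k=(x<.12)&(x>-.06)
    print(n,k.sum(),np.polyfit(x[k],q[k,2],1))
```

```text
W 34078 [-0.14034134  0.10546456]
S 6251 [-0.14650929  0.10534951]
```

A plane fit from two cameras puts the cover at 0.14 rad. That is well past the 0.06 slack with only a light force, so the cover is not caught and the release stays untouched. Continuing along the arc.

```bash
cat >> h.py <<'E'
def arc(ths):
    o,p,R=state();fx=np.array([np.cos(np.radians(-11.6)),np.sin(np.radians(-11.6)),0]);h=np.array([.557,-.0236,0])+.125*fx+[0,0,.0805]
    c=-(p-h)@fx;ang=np.arctan2(p[2]-h[2],c);print("theta now",ang-np.arctan2(.044,.16),"r",np.hypot(c,p[2]-h[2]),"F",o["ft_force"].round(1),"lat",(p-h)@[-fx[1],fx[0],0], "t",o["time"])
    for t in ths:
        a=t+np.arctan2(.044,.16);b=h-fx*.166*np.cos(a)+[0,0,.166*np.sin(a)];print(round(t,2),(1000*R.T@(b-p)).round(1))
E
python3 -c "
from h import *
arc(np.arange(.18,1.2,.05))"
```

```text
theta now 0.1412722358714829 r 0.16748202490227346 F [ 4.2 -1.5 -5.9] lat 0.0006541351115788902 t 13.175
0.18 [-0.7  4.  -5.3]
0.23 [ -0.7   7.8 -12.7]
0.28 [ -0.7  11.9 -19.9]
0.33 [ -0.7  16.4 -26.8]
0.38 [ -0.8  21.2 -33.6]
0.43 [ -0.8  26.4 -40.1]
0.48 [ -0.8  31.8 -46.3]
0.53 [ -0.9  37.6 -52.3]
0.58 [ -0.9  43.7 -58. ]
0.63 [ -0.9  50.  -63.3]
0.68 [ -1.   56.6 -68.3]
0.73 [ -1.   63.5 -73. ]
0.78 [ -1.   70.6 -77.4]
0.83 [ -1.1  77.9 -81.3]
0.88 [ -1.1  85.3 -84.9]
0.93 [ -1.1  93.  -88.2]
0.98 [ -1.2 100.8 -91. ]
1.03 [ -1.2 108.7 -93.5]
1.08 [ -1.3 116.7 -95.5]
1.13 [ -1.3 124.9 -97.2]
1.18 [ -1.3 133.1 -98.4]
```

{"method": "step_arm", "body": {
  "targets": [
    {"dx": 0,"dy": 0.004,"dz": -0.0053,"rx": 0,"ry": 0,"rz": 0},
    {"dx": 0,"dy": 0.0078,"dz": -0.0127,"rx": 0,"ry": 0,"rz": 0},
    {"dx": 0,"dy": 0.0119,"dz": -0.0199,"rx": 0,"ry": 0,"rz": 0},
    {"dx": 0,"dy": 0.0164,"dz": -0.0268,"rx": 0,"ry": 0,"rz": 0},
    {"dx": 0,"dy": 0.0212,"dz": -0.0336,"rx": 0,"ry": 0,"rz": 0}
  ]
}}

```text
time: 13.8
position: [0.5475, -0.0209, 0.181]
tool_rot: [0.773, 0.634, -0.003, -0.003]
ft_force: [-6.4, -0.5, 0.3]
grip_width: 0.0113
```

```bash
python3 -c "
from h import *
arc(np.arange(.43,.7,.05))"
```

```text
theta now 0.3718437841989394 r 0.16817320205566233 F [-6.4 -0.5  0.3] lat 0.0006992480702811507 t 13.8
0.43 [-0.7  7.7 -6.3]
0.48 [ -0.8  13.1 -12.6]
0.53 [ -0.8  18.8 -18.6]
0.58 [ -0.9  24.9 -24.3]
0.63 [ -0.9  31.2 -29.7]
0.68 [ -0.9  37.8 -34.8]
```

{"method": "step_arm", "body": {
  "targets": [
    {"dx": 0,"dy": 0.007,"dz": -0.0063,"rx": 0,"ry": 0,"rz": 0},
    {"dx": 0,"dy": 0.0125,"dz": -0.0126,"rx": 0,"ry": 0,"rz": 0},
    {"dx": 0,"dy": 0.0183,"dz": -0.0186,"rx": 0,"ry": 0,"rz": 0},
    {"dx": 0,"dy": 0.0245,"dz": -0.0243,"rx": 0,"ry": 0,"rz": 0},
    {"dx": 0,"dy": 0.031,"dz": -0.0297,"rx": 0,"ry": 0,"rz": 0}
  ]
}}

```text
time: 14.42
position: [0.5742, -0.0264, 0.2113]
tool_rot: [0.773, 0.634, -0.006, -0.007]
ft_force: [-10.4, -0.4, 6.6]
grip_width: 0.0112
```

```bash
python3 -c "
from h import *
arc(np.arange(.68,.95,.05))"
```

```text
theta now 0.6141717315384215 r 0.16933479522824946 F [-10.4  -0.4   6.6] lat 0.0007025503579289763 t 14.425
0.68 [-0.8 10.7 -4.3]
0.73 [-0.8 17.5 -9.1]
0.78 [ -0.9  24.5 -13.5]
0.83 [ -0.9  31.7 -17.6]
0.88 [ -1.   39.1 -21.4]
0.93 [ -1.   46.7 -24.7]
```

```bash
sed -i 's/\.166\*/RAD*/g; s/^def arc/RAD=.171\ndef arc/' h.py; python3 -c "
from h import *
arc(np.arange(.63,.95,.04))"
```

```text
theta now 0.6141717315384215 r 0.16933479522824946 F [-10.4  -0.4   6.6] lat 0.0007025503579289763 t 14.425
0.63 [-0.7  1.  -3. ]
0.67 [-0.8  6.3 -7.3]
0.71 [ -0.8  11.9 -11.3]
0.75 [ -0.8  17.5 -15.1]
0.79 [ -0.9  23.4 -18.7]
0.83 [ -0.9  29.3 -22. ]
0.87 [ -1.   35.4 -25.1]
0.91 [ -1.   41.6 -28. ]
```

{"method": "step_arm", "body": {
  "targets": [
    {"dx": 0,"dy": 0.001,"dz": -0.003,"rx": 0,"ry": 0,"rz": 0},
    {"dx": 0,"dy": 0.0063,"dz": -0.0073,"rx": 0,"ry": 0,"rz": 0},
    {"dx": 0,"dy": 0.012,"dz": -0.0113,"rx": 0,"ry": 0,"rz": 0},
    {"dx": 0,"dy": 0.0175,"dz": -0.0151,"rx": 0,"ry": 0,"rz": 0},
    {"dx": 0,"dy": 0.0234,"dz": -0.0187,"rx": 0,"ry": 0,"rz": 0}
  ]
}}

```text
time: 15.05
position: [0.5977, -0.0312, 0.2293]
tool_rot: [0.773, 0.634, -0.007, -0.007]
ft_force: [1.4, -1.9, -10.3]
grip_width: 0.0112
```

```bash
python3 -c "
from h import *
arc(np.arange(.83,1.1,.05))
W=viewer.camera('wrist');S=viewer.camera('scene')
cv2.imwrite('pics/w10.png',W['img']);cv2.imwrite('pics/s10.png',cv2.resize(S['img'][150:320,100:340],None,fx=3.3,fy=3.3))"
```

```text
theta now 0.790663448489668 r 0.17070842283855328 F [  1.4  -1.9 -10.3] lat 0.0007085961169441504 t 15.05
0.83 [-0.8  5.7 -3.5]
0.88 [-0.8 13.3 -7.4]
0.93 [ -0.9  21.2 -10.9]
0.98 [ -0.9  29.1 -13.9]
1.03 [ -1.   37.3 -16.6]
1.08 [ -1.   45.5 -18.8]
```

View pics/s10.png

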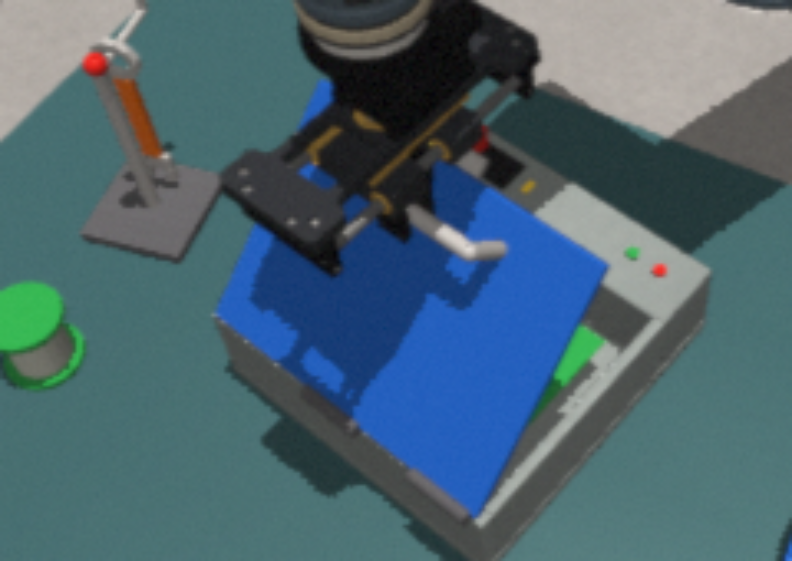

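View pics/w10.png

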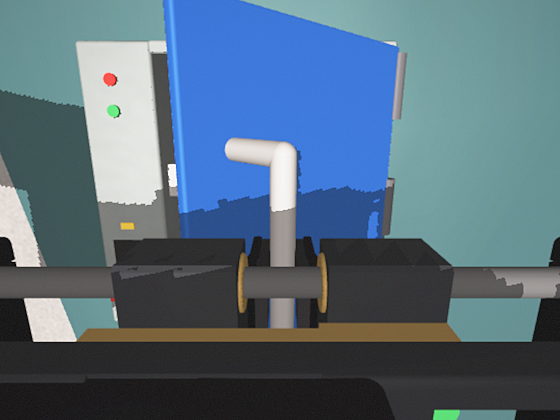

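The cover is partly up with the bar held mid-span (wrist (283,240)). Continuing at a slightly smaller radius.

{"method": "step_arm", "body": {
  "targets": [
    {"dx": 0,"dy": 0.0055,"dz": -0.002,"rx": 0,"ry": 0,"rz": 0},
    {"dx": 0,"dy": 0.013,"dz": -0.0057,"rx": 0,"ry": 0,"rz": 0},
    {"dx": 0,"dy": 0.021,"dz": -0.009,"rx": 0,"ry": 0,"rz": 0},
    {"dx": 0,"dy": 0.029,"dz": -0.012,"rx": 0,"ry": 0,"rz": 0},
    {"dx": 0,"dy": 0.037,"dz": -0.0146,"rx": 0,"ry": 0,"rz": 0}
  ]
}}

```text
time: 15.78
position: [0.6359, -0.039, 0.2453]
tool_rot: [0.773, 0.634, -0.006, -0.005]
ft_force: [-4.0, -1.6, 5.0]
grip_width: 0.0111
```

```bash
python3 -c "
from h import *
import h
h.RAD=.169
arc(np.arange(1.03,1.25,.04))"
```

```text
theta now 1.0379101224946996 r 0.17074954359239133 F [-4.  -1.6  5. ] lat 0.0007877799371228154 t 15.775
1.03 [-0.8 -0.8  2.1]
1.07 [-0.8  5.7  0.3]
1.11 [-0.9 12.3 -1.3]
1.15 [-0.9 18.9 -2.5]
1.19 [-1.  25.6 -3.5]
1.23 [-1.  32.3 -4.2]
```

{"method": "step_arm", "body": {
  "targets": [
    {"dx": 0,"dy": 0.006,"dz": -0.002,"rx": 0,"ry": 0,"rz": 0},
    {"dx": 0,"dy": 0.012,"dz": -0.0035,"rx": 0,"ry": 0,"rz": 0},
    {"dx": 0,"dy": 0.018,"dz": -0.0047,"rx": 0,"ry": 0,"rz": 0},
    {"dx": 0,"dy": 0.018,"dz": -0.0047,"rx": 0,"ry": 0,"rz": 0},
    {"dx": 0,"dy": 0.018,"dz": -0.0047,"rx": 0,"ry": 0,"rz": 0}
  ],
  "force": 25
}}

```text
time: 16.4
position: [0.6537, -0.0427, 0.2498]
tool_rot: [0.773, 0.634, -0.006, -0.005]
ft_force: [-3.0, -2.8, 2.6]
grip_width: 0.0106
```

{"method": "step_arm", "body": {
  "targets": [
    {"dx": 0,"dy": 0,"dz": 0,"rx": 0,"ry": 0,"rz": 0},
    {"dx": 0,"dy": 0,"dz": 0,"rx": 0,"ry": 0,"rz": 0},
    {"dx": 0,"dy": 0,"dz": 0,"rx": 0,"ry": 0,"rz": 0},
    {"dx": 0,"dy": 0,"dz": 0,"rx": 0,"ry": 0,"rz": 0},
    {"dx": 0,"dy": 0,"dz": 0,"rx": 0,"ry": 0,"rz": 0}
  ]
}}

```text
time: 17.02
position: [0.6537, -0.0426, 0.2498]
tool_rot: [0.773, 0.634, -0.006, -0.005]
ft_force: [-3.5, -2.7, 2.6]
grip_width: 0.0111
```

Run:
```python
from h import *
arc([1.15])
W=viewer.camera('wrist');S=viewer.camera('scene');T=viewer.camera('top')
cv2.imwrite('pics/w11.png',W['img']);cv2.imwrite('pics/s11.png',cv2.resize(S['img'][130:320,60:320],None,fx=3,fy=3));cv2.imwrite('pics/t11.png',T['img'])
fx=np.array([np.cos(np.radians(-11.6)),np.sin(np.radians(-11.6))]);o=np.array([.557,-.0236])
for n,c in (("W",W),("S",S)):
    P=cloud(c);hsv=cv2.cvtColor(c["img"],cv2.COLOR_BGR2HSV);m=(hsv[...,0]>100)&(hsv[...,0]<125)&(hsv[...,1]>170)
    q=P[m];x=(q[:,:2]-o)@fx;k=(abs(x)<.13)&(q[:,2]>.09)&(q[:,2]<.24)&(abs(q[:,1])<.2)
    A=np.c_[q[k],np.ones(k.sum())];d=np.polyfit(q[k,2],x[k],1);print(n,k.sum(),"angle",np.arctan2(1,-d[0]))
```

```text
theta now 1.1475532654042797 r 0.17135414504737387 F [-3.5 -2.7  2.6] lat 0.0007888160219574878 t 17.025
1.15 [-0.8  0.5  0.3]
W 21428 angle 1.147847055378267
S 4115 angle 1.1513647427025906
```

View pics/s11.png

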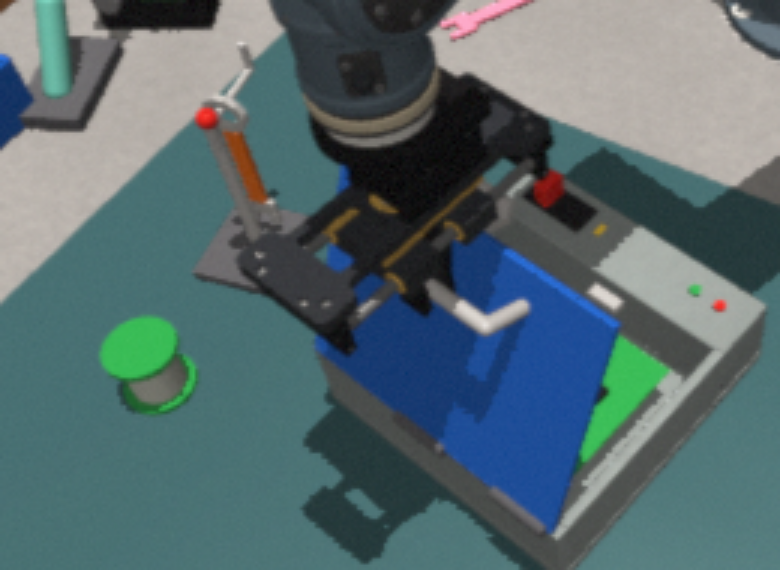

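View pics/t11.png

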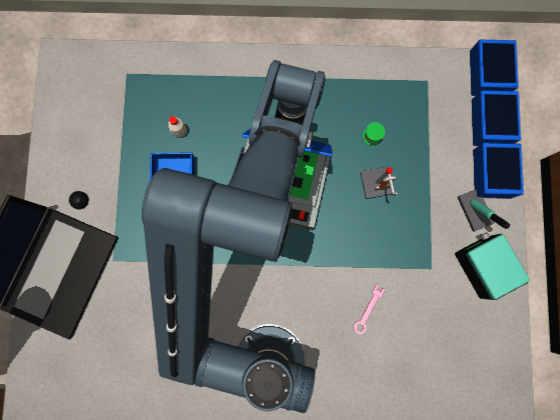

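View pics/w11.png

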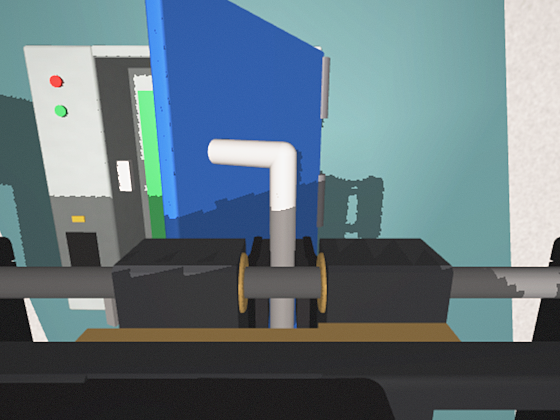

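The cover stands at ~1.15 rad, measured the same from both cameras. It is held steadily by its bar with under 6 N at the wrist. The spanner hangs on the hook (scene crop ~(225,115)), the red knob is still at its start end, and the spool (374,132) and bottle (177,127) are where they were. Handing in.

```bash
python3 -c "
from rig import robot
print(robot.hand_in())"
```

```text
the job is handed in; nothing more can be done
None
```

The job is done and handed in at about 17 s of the 72 s allowed.

- **Spanner:** I hung the orange spanner by its eye on the hook arm. It settled close to the post, and a later picture showed it still hanging. The pink look-alike was left alone.
- **Cover tug:** With the release untouched, I tugged the cover by its bar. It passed its 0.06 rad slack and reached about 0.14 rad, confirmed in two camera views. The force stayed at about 8 N or less, so it was not caught. I therefore left the release at its start position.
- **Cover raised:** I lifted it to 1.15 rad, where the arm pose and two cameras agree, and the gripper still holds the bar at 25 N. Half-way to upright is about 0.79 rad.

**Last checks:** The wrist force was about 5 N and steady, and the spool and bottle had not moved.

**What disagreed or failed:**
- While lifting, the bar's radius came out at about 171 mm, against 166 mm from the text. Side forces reached about 12 N before I corrected the path.
- My first two move calls were refused for wrong input, and nothing moved.

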